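# Rub the rough inner lip of a stoneware cup smooth, all the way round

## Robot

A 6-joint arm with a two-finger parallel gripper is mounted at the origin on the work surface. World frame = base frame: x ahead of the robot, y to its left, z up, the work surface at z = 0. Lengths are in m, angles in rad, forces in N, time in s.
With the tool pointing down it reaches from about 0.3 to 0.775 m from the base axis. Payload 14.6 kg.
Tool frame: the origin (TCP) lies between the finger pads; the fingertips stand 19 mm ahead of it and the grasp point (between the pads) is the TCP (ctrl.finger_overhang is the distance from the TCP to the fingertips, in m); z points along the fingers, y is the direction in which the jaws open and shut (so a half turn about z gives the same grasp; the last joint's range is limited). The gripper opens to 94 mm and grips with 3 to 60 N. Pads are 16 mm wide; open, the fingers measure 119 mm over their backs; the gripper's body (75 mm by 177 mm) begins 78 mm behind the grasp point.
Start: joints at [-1.246, 0.3, 1.521, -0, 1.321, -0.067], TCP at [0.21, -0.508, 0.224] pointing down, gripper open.
Joint ranges: [-3.03, 3.03], [-0.79, 2.21], [0.23, 2.52], [-1.04, 4.18], [0, 3.07], [-2.55, 2.55]. Speed limits (rad/s): [2.22, 2.22, 2.57, 3.14, 3.14, 3.14].

## Interface

Orientations are given as [roll, pitch, yaw] about the fixed x, y, z axes, in that order (R = Rz(yaw) Ry(pitch) Rx(roll)).
In Python, from station import ctrl gives the robot as it stands.
- The arm moves only by the tool send_rows, never from a script. Its argument "series" is a list of rows, each a list of 7 numbers: the turn, a rotation vector about the tool's x, y, z in degrees, then the shift along the tool's x, y, z in m, then the gripper's target within -1 to 1 (fully open at 1, half-way at 0, shut at -1). A call has 1 to 8 rows; each row is the pose to reach, as a shift and turn from the pose commanded when the call began, along the tool's axes at that moment; what a row does not reach only later rows make up. A row lasts 1/10 s, in which the tool goes at most 50 mm and 8.59 degrees, less where a joint would pass 70% of its speed; a pose out of reach is approached as far as the arm can. A call with a gripper value outside its range is refused whole. The fingers move at their own pace and stop on an object; "force" is the grip in N (left out, the last holds). Time passes only in rows, so rows that repeat a pose let the fingers close. It gives the time, the measured TCP pose, the force and the opening at its end, in the units of the state.
- ctrl.get_obs(): the state, without advancing time (a new reading comes with each control period).
- ctrl.camera(name): name is "scene" or "side" or "wrist"; returns a dict with "pixels" (400x640x3 uint8, red, green, blue), "z_map" (400x640 float32, m along the optical axis (not along the pixel's ray), 0 where there is no reading), "fov_y" (degrees; the focal length in pixels is half the picture's height over the tangent of half this angle, whatever the lens; pixels are square), "cx", "cy" (the principal point, pixels), "k1" (the pictures are not rectified: a ray, as slopes to the right and down, at radius r is drawn at 1 + k1 r^2 times it, then the intrinsics apply), "R" (3x3) and "t" (3): a world point X has camera coordinates R X + t. Camera axes: x right, y down, z forward; pixel columns grow to the right and rows downward; lengths in m; the calibration is good to about 2 mm. A picture is of the moment at which its call begins.
- ctrl.hand_in(): hands the job in, once; it reports no verdict.
The state is a dict: "time_s": time; "qpos": joint angles; "joint_vel": joint speeds; "tau": joint torques, N m; "ee_pos": TCP position; "eef_rot": TCP orientation; "force": force on the tool from outside, world axes, zero at the start; "moment": the same for the moment, N m; "grip_width": finger opening in m.
Only numpy, scipy, OpenCV 4.12 (cv2) and the standard library are available. Lean on these libraries where they do the work, as an engineer would, in place of code of your own. Each camera call takes 0.05 s, during which the arm holds its last target.

## Task

Take the sprung rubbing stone from its stand and rub the sharp inside edge of the rim of the cup in the wooden cradle: begin at the side facing the cradle's tab and slide the stone all the way round, counter-clockwise seen from above, until it is a little past where it began, keeping light steady pressure of about 5 N (half a kilo) and always less than 10 N. Keep the gripper off the cup and cradle. Then put the tool back upright in its stand, fully home, let go of it, and leave the other things alone.

Things in the scene. Friction and masses are not known exactly. Their poses are not given: they have to be found in the camera images.
- tool_grip (a point): Centre of the rubbing tool's wooden handle, 20 mm square and 56 mm tall; x and y are square to its flats (grasp two opposite ones), z up the tool. 30 mm below is the top of a round aluminium collar, 40 mm across, 6 mm thick; its underside, 36 mm below this point, rests on the stand. The grey stone hangs below the collar on a springy neck. Tool about 200 g, varying.
- stone_mid (a point): Mid-height of the rubbing stone, on its axis, 63 mm below tool_grip when the neck is straight. The stone is a tapered round plug 30 mm tall: 14 mm across at its lower end (15 mm below this point), 18 mm here, 22 mm at its upper end.
- stone: The rubbing stone with its springy neck. Origin: the point where the neck bends (any way), on the axis at the collar's underside, 36 mm below tool_grip; z up. The stone lies 12 to 42 mm below it. Pushed sideways at stone_mid it yields with about 4.5 N per mm (less with the give of the grip) and springs back.
- cradle: Fixed wooden cradle: block 130 x 130 mm, 30 mm tall, with a round recess 96 mm across in which the cup stands, and a flat tab (30 mm wide, 42 mm long, 18 mm tall) on one side. Origin: centre of the underside, on the table; x points to the tab, y to the left of it seen from above, z up.
- cup_nominal (a point): Point on the cradle's axis at the height of the cup's rim, 111 mm above the table. Stoneware cup, upright, straight-sided: 82 mm outside, 72 mm inside diameter at the rim, floor 23 mm above the table. It does not yield. Its true axis is up to 5 mm off this point along the cradle's x and also y, not measured: find the rim by feel, keeping stone_mid within 12 mm of rim height.
- stand: Fixed dark wooden tool stand, 85 x 85 mm, 55 mm tall. Origin: centre of the underside, on the table; z up. In its top is a central vertical hole, 32 mm across, 48 mm deep, in which the stone hangs when the tool's collar lies flat on the top (tool_grip is then 91 mm above the table). The tool may stand at any turn.
- done_cup: Bystander: a finished loose cup of the same shape, 82 mm across, 95 mm tall, upright. Origin: centre of its underside.
- saucers: Bystander: a stack of three white saucers, 120 mm across, 33 mm tall. Origin: centre of its underside.
- rule: Bystander: a flat steel rule, 260 x 30 x 4 mm, lying along x. Origin: centre of its underside.

How it is judged:
By the outcome, as a careful person would: the job done as asked, in the order asked, and still so for the second after the job is handed in, with the robot touching nothing.
It also fails if it takes over 72 s, if anything falls off the work surface, if the arm or the gripper's body presses on something with over 40 N, if the wrist force passes 120 N, or if a joint passes its speed limit or range.

## Working session

There is one attempt and no reset: what is moved stays moved. The work goes in short steps, Python scripts to look and compute and a tool call to move; the robot and the scene stay as the last step left them, time stands still between calls to the robot, and variables do not carry over. Pictures are saved under pics/ and viewed, and the job is handed in when it is done.

Besides the shell and the picture viewer there is one more tool, called after "Call:" as a command line: name --pt "numbers of a row" for each row, then --argument value for the rest. send_rows: Moves the arm, as the interface text tells. Its arguments: {"type":"object","properties":{"series":{"type":"array"},"force":{"type":"number"}},"required":["series"]}

```bash
ls; mkdir -p pics
python3 - <<'E'
from station import ctrl
import cv2,numpy as np
print(ctrl.get_obs(), ctrl.finger_overhang)
for n in ["scene","side","wrist"]:
    c=ctrl.camera(n); cv2.imwrite(f"pics/{n}0.png",c["pixels"][:,:,::-1]); np.savez(f"pics/{n}0.npz",**c)
    print(n,c["fov_y"],c["cx"],c["cy"],c["k1"],c["R"].tolist(),c["t"].tolist())
E
```

```text
pics
{'time_s': 0.0, 'qpos': array([-1.24554703e+00,  3.00493516e-01,  1.52158733e+00, -2.45488711e-05,
        1.32068224e+00, -6.66213806e-02]), 'joint_vel': array([-6.29670107e-04, -8.55735936e-04,  3.56274130e-05, -1.99794986e-06,
        3.57844546e-04,  1.14162584e-03]), 'tau': array([ 3.46204279e-04, -5.31800687e+01, -3.52739918e+01,  7.08630262e-02,
        2.44083098e-02, -9.97927509e-05]), 'ee_pos': array([ 0.20995903, -0.5080883 ,  0.22387137]), 'eef_rot': array([-3.14042323e+00, -5.41933162e-05,  3.91876739e-01]), 'force': array([-0.34578101,  0.31641157,  0.54967002]), 'moment': array([ 0.02349069, -0.02071338,  0.00485561]), 'grip_width': 0.09384892539546776} 0.019
scene 50.601654925187006 321.12302810004735 195.10543055438396 -0.0537072367889755 [[0.8225193203792411, 0.5686554960351277, -0.009638175756567488], [0.46533540899441295, -0.6826243511194462, -0.5634598054828381], [-0.3269937686545018, 0.4589715918091211, -0.8260872551815142]] [-0.5878503964611382, -0.16932746901715098, 1.1409371961362686]
side 47.96438135852165 322.3703700758444 203.51991802864302 -0.11098205607037788 [[-0.8713127999910284, -0.4904867353159589, -0.015387236622814144], [-0.3039458527850763, 0.5640234250686418, -0.7677854482526946], [0.38526733983890543, -0.6643044019520951, -0.6405222388024654]] [0.6131060042522246, 0.20412782598539722, 0.995539586788323]
wrist 63.69461771216653 316.21251605349244 198.22554304349978 -0.059625848074749306 [[0.3831493824909175, -0.9236858150024503, -0.001032405002929614], [-0.8926057563265773, -0.37054426060973833, 0.2568110486366262], [-0.23759527451001605, -0.09747546405349287, -0.9664610801465667]] [-0.5494587685810264, -0.027042344424662, 0.39111522726900183]
```

View pics/scene0.png

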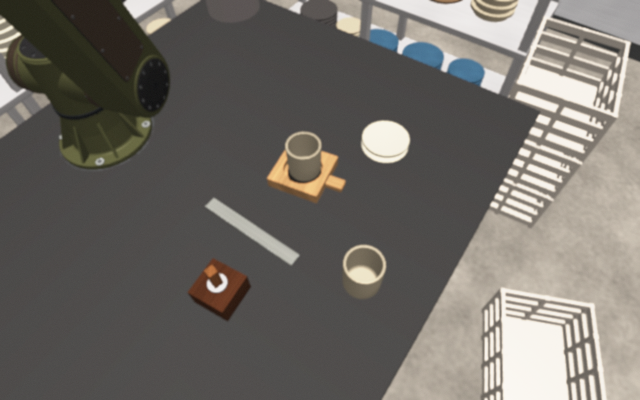

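View pics/side0.png

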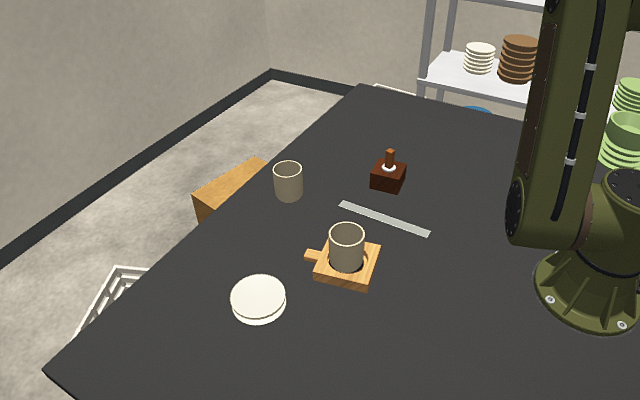

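View pics/wrist0.png

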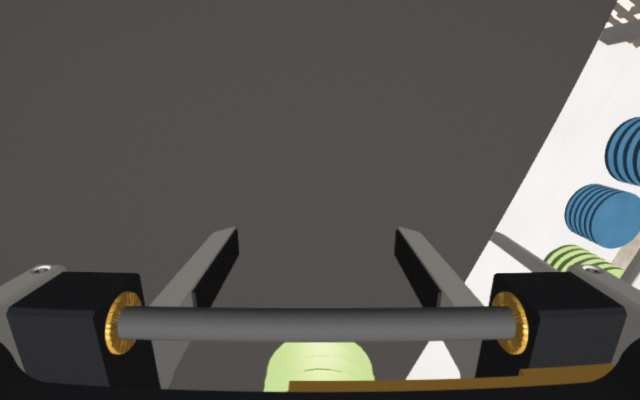

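Scene view: the cradle with its cup is at about (304,165), with the tab to the lower right at (337,183). The tool stand is at (219,288), with the handle near (212,272). The finished cup is at (363,272), the saucers at (385,140) and the rule at (251,230). Next I measure positions.

```bash
cat > h.py <<'E'
import numpy as np, cv2
def K(c):
    f=200/np.tan(np.radians(c["fov_y"])/2); return f,float(c["cx"]),float(c["cy"]),float(c["k1"])
def slopes(c,u,v):
    f,cx,cy,k1=K(c); x=(np.asarray(u,float)-cx)/f; y=(np.asarray(v,float)-cy)/f
    a,b=x.copy(),y.copy()
    for _ in range(20):
        s=1+k1*(a*a+b*b); a=x/s; b=y/s
    return np.stack([a,b,np.ones_like(a)],-1)
def onplane(c,u,v,z):
    d=slopes(c,u,v)@c["R"]; o=-c["R"].T@c["t"]
    s=(z-o[2])/d[...,2]; return o+s[...,None]*d
def cloud(c):
    v,u=np.mgrid[0:400,0:640]; d=slopes(c,u,v)*c["z_map"][...,None]
    P=(d-c["t"])@c["R"]; P[c["z_map"]==0]=np.nan; return P
def proj(c,X):
    p=np.asarray(X)@c["R"].T+c["t"]; a=p[...,:2]/p[...,2:]; f,cx,cy,k1=K(c)
    r=(a**2).sum(-1,keepdims=True); a=a*(1+k1*r); return a*f+np.array([cx,cy])
E
python3 - <<'E'
from h import *
for n in ["scene","side"]:
    c=dict(np.load(f"pics/{n}0.npz")); P=cloud(c); rgb=c["pixels"]; hsv=cv2.cvtColor(rgb,cv2.COLOR_RGB2HSV)
    for pts in ([(251,230),(400,300),(385,135),(219,305)] if n=="scene" else [(385,218),(257,290),(388,188),(450,300)]):
        print(n,pts,P[pts[1],pts[0]].round(4),hsv[pts[1],pts[0]])
    z=P[...,2]
    R=(P[...,0]>.25)&(P[...,0]<.95)&(abs(P[...,1])<.6)
    def comp(m,name):
        nn,l,s,ce=cv2.connectedComponentsWithStats(m.astype(np.uint8))
        for i in range(1,nn):
            if s[i,4]>25:
                q=P[l==i]; print(n,name,s[i],"med",np.nanmedian(q,0).round(4),"min",np.nanpercentile(q,2,axis=0).round(4),"max",np.nanpercentile(q,98,axis=0).round(4))
    comp(R&(z>.012),"above12")
    comp(R&(abs(z-.03)<.004)&(hsv[...,1]>120),"cradletop")
    comp(R&(abs(z-.055)<.004)&(hsv[...,1]>120),"standtop")
    comp(R&(z>.065)&(hsv[...,1]>120),"handle")
E
```

```text
scene (251, 230) [ 0.5261 -0.0083  0.0028] [ 27  13 191]
scene (400, 300) [0.8861 0.0378 0.002 ] [ 8 13 78]
scene (385, 135) [0.6438 0.3917 0.0308] [ 23  17 247]
scene (219, 305) [ 0.6075 -0.1898  0.0555] [  9 163 111]
scene above12 [  22    0   76   67 1733] med [ 0.2554 -0.0507  0.4644] min [ 0.2502 -0.0831  0.3758] max [ 0.2641 -0.0242  0.514 ]
scene above12 [ 362  121   47   40 1456] med [0.6521 0.378  0.0297] min [0.5978 0.3256 0.0152] max [0.7053 0.4358 0.0346]
scene above12 [ 267  132   79   69 3087] med [0.5492 0.1754 0.0311] min [0.4756 0.1188 0.0136] max [0.6244 0.2513 0.1105]
scene above12 [ 343  246   42   53 1492] med [0.7991 0.0283 0.0659] min [ 0.7633 -0.0142  0.0142] max [0.8376 0.0629 0.0966]
scene above12 [ 188  258   62   62 2208] med [ 0.585  -0.1657  0.0551] min [ 0.5334 -0.204   0.0163] max [ 0.62   -0.117   0.1177]
scene cradletop [268 157  69  40 298] med [0.5583 0.1358 0.0291] min [0.4867 0.1153 0.0262] max [0.6032 0.252  0.0326]
scene cradletop [223 282  25  35  61] med [ 0.6177 -0.1627  0.0303] min [ 0.6122 -0.1971  0.0264] max [ 0.6214 -0.119   0.0337]
sce
[... 1005 characters left out ...]
 2100] med [0.6453 0.389  0.0304] min [0.5927 0.3316 0.0157] max [0.702  0.4411 0.0351]
side cradletop [370 179  30   9  65] med [ 0.5711 -0.1171  0.0296] min [ 0.528  -0.1239  0.0261] max [ 0.6096 -0.1119  0.0335]
side cradletop [313 241  68  45 781] med [0.5073 0.2315 0.0297] min [0.4579 0.1272 0.0266] max [0.5916 0.2616 0.0326]
side cradletop [364 242   9  20  85] med [0.4998 0.1374 0.0303] min [0.484  0.1186 0.0275] max [0.5127 0.1716 0.0325]
side standtop [370 158  36  23 390] med [ 0.5646 -0.1439  0.055 ] min [ 0.5298 -0.2     0.0515] max [ 0.6155 -0.1141  0.058 ]
side handle [385 148  10  20 156] med [ 0.5714 -0.1507  0.0956] min [ 0.5627 -0.1635  0.068 ] max [ 0.5844 -0.145   0.1186]
```

Run:
```python
import cv2
a=cv2.imread("pics/scene0.png"); b=cv2.imread("pics/side0.png")
import numpy as np
r=lambda i,x,y,w,h:cv2.resize(i[y:y+h,x:x+w],(400,300),interpolation=cv2.INTER_CUBIC)
o=np.vstack([np.hstack([r(a,260,125,100,75),r(a,170,250,100,75)]),np.hstack([r(b,295,220,100,75),r(b,340,140,100,75)])])
cv2.imwrite("pics/crop0.png",o)
```

```text
(no output)
```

View pics/crop0.png

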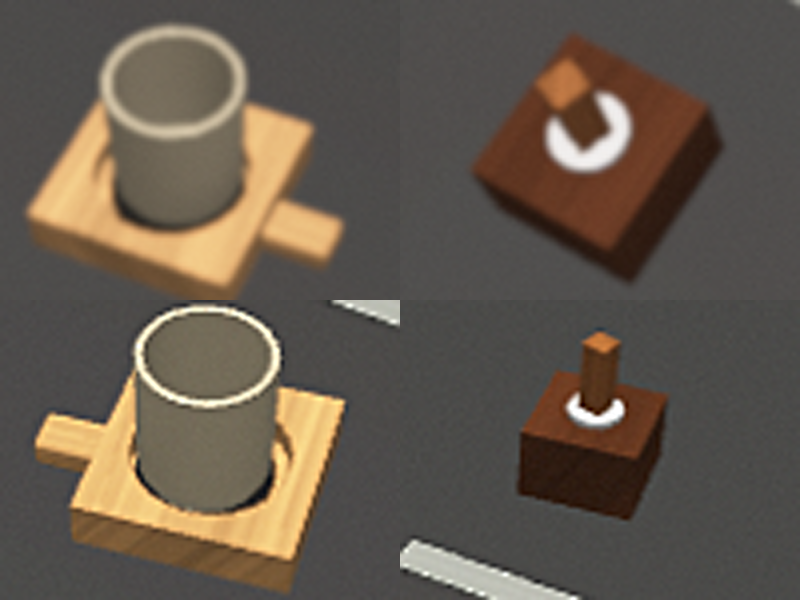

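Crops: the cup rim is clear in both views, the tab points about +x, and the handle stands upright on the stand, turned about 15–20°. I fit rectangles to the top faces and a circle to the rim.

Run:
```python
from h import *
def fitc(q):
    A=np.c_[2*q,np.ones(len(q))]; s=np.linalg.lstsq(A,(q**2).sum(1),rcond=None)[0]; return s[:2],np.sqrt(s[2]+s[:2]@s[:2])
for n in ["scene","side"]:
    c=dict(np.load(f"pics/{n}0.npz")); P=cloud(c); hsv=cv2.cvtColor(c["pixels"],cv2.COLOR_RGB2HSV); z=P[...,2]
    def near(x,y,r): return np.hypot(P[...,0]-x,P[...,1]-y)<r
    def rect(m,name,zp):
        v,u=np.nonzero(m); Q=onplane(c,u,v,zp)[:,:2].astype(np.float32)
        (cx,cy),(w,h),a=cv2.minAreaRect((Q*1000))
        print(n,name,len(Q),round(cx,1),round(cy,1),"size",round(w,1),round(h,1),"ang",round(a,1))
    sat=hsv[...,1]>90
    rect(near(.54,.19,.13)&(abs(z-.03)<.004)&sat&(hsv[...,2]>130),"cradle",.03)
    rect(near(.6,.19,.2)&(abs(z-.018)<.003)&sat&(P[...,0]>.595)&(hsv[...,2]>130),"tab",.018)
    rect(near(.575,-.16,.08)&(abs(z-.055)<.003)&sat,"stand",.055)
    rect(near(.575,-.16,.08)&(abs(z-.119)<.004)&sat,"handletop",.119)
    col=near(.575,-.16,.06)&(hsv[...,1]<60)&(hsv[...,2]>150); v,u=np.nonzero(col); print(n,"collar z",np.nanmedian(z[col]))
    rect(col,"collar",.061)
    # rim: bright low saturation near z .111
    rim=near(.54,.19,.08)&(abs(z-.111)<.006)
    v,u=np.nonzero(rim); Q=onplane(c,u,v,.111)[:,:2]; 
    print(n,"rim n",len(Q),fitc(Q), "V pct",np.percentile(hsv[...,2][rim],[10,50,90]))
    b=rim&(hsv[...,2]>190 if n=="side" else hsv[...,2]>150)
    v,u=np.nonzero(b); Q=onplane(c,u,v,.111)[:,:2]; print("  bright",len(Q),fitc(Q))
```

```text
scene cradle 1016 532.0 187.1 size 131.4 132.2 ang 10.8
scene tab 162 615.5 201.9 size 44.2 29.6 ang 11.6
scene stand 1244 574.9 -160.0 size 86.3 86.5 ang 6.1
scene handletop 98 575.6 -159.2 size 19.3 20.0 ang 78.8
scene collar z 0.06093886527013156
scene collar 201 577.6 -159.8 size 40.8 35.8 ang 66.7
scene rim n 256 (array([0.5353309 , 0.18968577]), np.float64(0.03818087979011255)) V pct [134. 185. 202.]
  bright 196 (array([0.53417448, 0.19055376]), np.float64(0.03833491986470896))
side cradle 1008 528.9 189.6 size 130.2 131.3 ang 10.9
side tab 126 614.4 208.6 size 36.9 31.3 ang 11.5
side stand 373 573.0 -156.4 size 86.1 92.3 ang 5.8
side handletop 31 572.3 -154.2 size 20.1 19.6 ang 68.5
side collar z 0.06103306630564073
side collar 49 572.8 -154.1 size 37.2 29.2 ang 22.2
side rim n 277 (array([0.53018389, 0.19537267]), np.float64(0.03819732429145124)) V pct [ 95.6 191.  255. ]
  bright 139 (array([0.53175611, 0.19307001]), np.float64(0.0382175821929538))
```

Call:
send_rows --pt "0 0 -5 0.043 -0.017 0 1" --pt "0 0 -10 0.085 -0.033 0 1" --pt "0 0 -15 0.128 -0.05 0 1" --pt "0 0 -20 0.171 -0.067 0 1" --pt "0 0 -25 0.214 -0.084 0 1" --pt "0 0 -30 0.256 -0.1 0 1" --pt "0 0 -35 0.299 -0.117 0 1" --pt "0 0 -40 0.342 -0.134 0 1" --force 30

```text
time_s: 0.95
ee_pos: [0.476, -0.2523, 0.2244]
eef_rot: [-3.141, -0.0, 1.094]
force: [0.4, -1.4, 0.8]
grip_width: 0.0939
```

```bash
cat > st.py <<'E'
from h import *
from station import ctrl
def R3(e):
    r,p,y=e
    from scipy.spatial.transform import Rotation as Ro
    return Ro.from_euler('xyz',[r,p,y]).as_matrix()
def go(target,yaw=None):
    o=ctrl.get_obs(); R=R3(o["eef_rot"]); d=R.T@(np.array(target)-o["ee_pos"])
    print("tool shift",d.round(4),"turn z", None if yaw is None else -(yaw-np.degrees(o["eef_rot"][2])))
def show():
    o=ctrl.get_obs(); print("t",round(o["time_s"],2),"p",o["ee_pos"].round(4),"rot",np.degrees(o["eef_rot"]).round(2),"F",o["force"].round(2),"M",o["moment"].round(3),"w",round(o["grip_width"],4)); return o
E
python3 -c "
from st import *
show(); go([.574,-.158,.224],75)"
```

```text
t 0.95 p [ 0.476  -0.2523  0.2244] rot [-179.99   -0.     62.65] F [ 0.38 -1.38  0.78] M [-0.052 -0.021 -0.029] w 0.0939
tool shift [0.1288 0.0437 0.0004] turn z -12.347051404227798
```

Call:
send_rows --pt "0 0 -4 0.043 0.015 0 1" --pt "0 0 -8 0.085 0.029 0 1" --pt "0 0 -12.3 0.128 0.043 0 1" --pt "0 0 -12.3 0.128 0.043 0 1" --pt "0 0 -12.3 0.128 0.043 0 1"

```text
time_s: 1.45
ee_pos: [0.5724, -0.1597, 0.2238]
eef_rot: [-3.141, 0.0, 1.306]
force: [-0.7, -0.6, -0.3]
grip_width: 0.0942
```

Run:
```python
from st import *
c=ctrl.camera("wrist"); np.savez("pics/w1.npz",**c); cv2.imwrite("pics/w1.png",c["pixels"][:,:,::-1])
show()
P=cloud(c); z=P[...,2]; hsv=cv2.cvtColor(c["pixels"],cv2.COLOR_RGB2HSV)
for name,zz in (("handle",.119),("stand",.055),("collar",.061)):
    m=(np.hypot(P[...,0]-.574,P[...,1]+.158)<.08)&(abs(z-zz)<.004)
    m&=(hsv[...,1]>90) if name!="collar" else ((hsv[...,1]<60)&(hsv[...,2]>120))
    v,u=np.nonzero(m)
    if len(u)>10:
        Q=onplane(c,u,v,zz)[:,:2].astype(np.float32)*1000; print(name,len(u),cv2.minAreaRect(Q),u.mean(),v.mean(),np.nanmedian(z[m]))
```

```text
t 1.5 p [ 0.5719 -0.1605  0.2241] rot [-1.7995e+02  1.0000e-02  7.4720e+01] F [ 0.1  -0.39  0.04] M [-0.045 -0.026  0.019] w 0.094
handle 496 ((574.8677978515625, -157.3760528564453), (19.465171813964844, 18.932350158691406), 74.91063690185547) 317.75201612903226 199.97177419354838 0.11706151964234868
stand 5059 ((574.82080078125, -159.29981994628906), (85.18360137939453, 85.42913818359375), 6.2998199462890625) 318.3117216841273 182.98695394346709 0.05522895131562521
collar 570 ((575.4608764648438, -155.50485229492188), (34.22938537597656, 39.20008087158203), 77.27949523925781) 317.82456140350877 180.35614035087718 0.06116044351945515
```

View pics/w1.png

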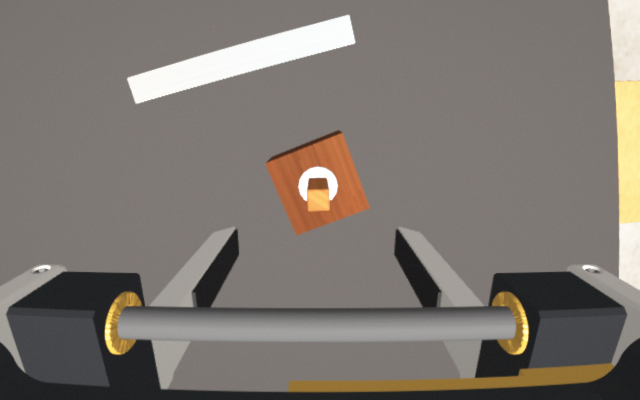

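The wrist view shows the handle top at about (318,200), squared up with the jaws, so a yaw of 75° is right.

```bash
python3 -c "
from st import *
show(); go([.5746,-.158,.091],74.9)"
```

```text
t 1.5 p [ 0.5719 -0.1605  0.2241] rot [-1.7995e+02  1.0000e-02  7.4720e+01] F [ 0.1  -0.39  0.04] M [-0.045 -0.026  0.019] w 0.094
tool shift [0.0031 0.0021 0.1331] turn z -0.17649486061242214
```

Call:
send_rows --pt "0 0 0 0.003 0.002 0.03 1" --pt "0 0 0 0.003 0.002 0.07 1" --pt "0 0 0 0.003 0.002 0.105 1" --pt "0 0 0 0.003 0.002 0.125 1" --pt "0 0 0 0.003 0.002 0.133 1" --pt "0 0 0 0.003 0.002 0.133 1" --pt "0 0 0 0.003 0.002 0.133 1"

```text
time_s: 2.2
ee_pos: [0.5753, -0.1586, 0.0928]
eef_rot: [3.14, 0.0, 1.304]
force: [0.2, -1.3, -0.2]
grip_width: 0.0938
```

Run:
```python
from st import *
show(); go([.5746,-.158,.091],74.9)
c=ctrl.camera("wrist"); cv2.imwrite("pics/w2.png",c["pixels"][:,:,::-1])
```

```text
t 2.2 p [ 0.5753 -0.1586  0.0928] rot [1.799e+02 1.000e-02 7.470e+01] F [ 0.19 -1.29 -0.23] M [-0.028 -0.056  0.036] w 0.0938
tool shift [ 0.0004 -0.0008  0.0018] turn z -0.2026314948178083
```

View pics/w2.png

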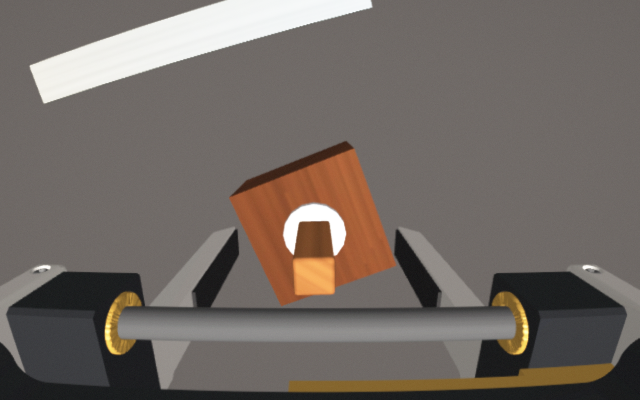

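Call:
send_rows --pt "0 0 0 0 -0.001 0.001 0" --pt "0 0 0 0 -0.001 0.001 -0.6" --pt "0 0 0 0 -0.001 0.001 -1" --pt "0 0 0 0 -0.001 0.001 -1" --pt "0 0 0 0 -0.001 0.001 -1" --pt "0 0 0 0 -0.001 0.001 -1" --pt "0 0 0 0 -0.001 0.001 -1" --pt "0 0 0 0 -0.001 0.001 -1" --force 60

```text
time_s: 3.05
ee_pos: [0.574, -0.1576, 0.0904]
eef_rot: [-3.142, -0.0, 1.305]
force: [1.0, 0.1, 0.0]
grip_width: 0.0337
```

```bash
python3 -c "
from st import *
show()"
```

```text
t 3.05 p [ 0.574  -0.1576  0.0904] rot [-180.     -0.     74.75] F [1.02 0.13 0.05] M [ 0.008 -0.048  0.042] w 0.0337
```

Still closing.

Call:
send_rows --pt "0 0 0 0 0 0 -1" --pt "0 0 0 0 0 0 -1" --pt "0 0 0 0 0 0 -1" --pt "0 0 0 0 0 0 -1"

```text
time_s: 3.45
ee_pos: [0.574, -0.1577, 0.0904]
eef_rot: [-3.142, 0.0, 1.305]
force: [-0.2, -0.5, -0.5]
grip_width: 0.0195
```

```bash
python3 -c "
from st import *
show()"
```

```text
t 3.45 p [ 0.574  -0.1577  0.0904] rot [-180.      0.     74.75] F [-0.16 -0.54 -0.52] M [-0.061 -0.103 -0.053] w 0.0195
```

Gripped, opening 19.5 mm. Home TCP is (0.574, -0.1577, 0.0904). I lift straight up and check.

Call:
send_rows --pt "0 0 0 0 0 -0.01 -1" --pt "0 0 0 0 0 -0.035 -1" --pt "0 0 0 0 0 -0.065 -1" --pt "0 0 0 0 0 -0.095 -1" --pt "0 0 0 0 0 -0.12 -1" --pt "0 0 0 0 0 -0.13 -1" --pt "0 0 0 0 0 -0.13 -1"

```text
time_s: 4.15
ee_pos: [0.5743, -0.1577, 0.2216]
eef_rot: [3.14, 0.0, 1.305]
force: [0.5, -0.0, -1.8]
grip_width: 0.0195
```

Run:
```python
from st import *
show()
c=ctrl.camera("scene"); cv2.imwrite("pics/s3.png",cv2.resize(c["pixels"][180:330,120:340,::-1],None,fx=3,fy=3))
go([.533,.192,.22])
```

```text
t 4.15 p [ 0.5743 -0.1577  0.2216] rot [1.7988e+02 1.0000e-02 7.4750e+01] F [ 0.47 -0.03 -1.78] M [-0.009 -0.023  0.005] w 0.0195
tool shift [ 3.265e-01 -1.314e-01  1.000e-04] turn z None
```

View pics/s3.png

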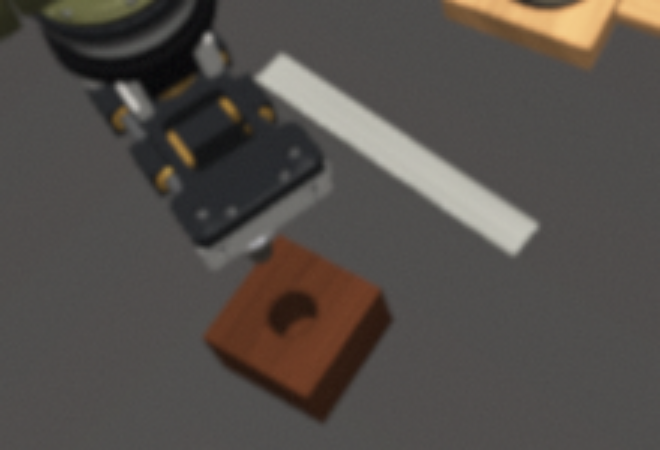

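The tool is out of its stand and the hole is empty. I move it over the cup.

Call:
send_rows --pt "0 0 0 0.03 -0.012 0 -1" --pt "0 0 0 0.075 -0.03 0 -1" --pt "0 0 0 0.12 -0.048 0 -1" --pt "0 0 0 0.165 -0.066 0 -1" --pt "0 0 0 0.21 -0.085 0 -1" --pt "0 0 0 0.255 -0.103 0 -1" --pt "0 0 0 0.3 -0.121 0 -1" --pt "0 0 0 0.326 -0.131 0 -1"

```text
time_s: 5.0
ee_pos: [0.532, 0.1943, 0.2186]
eef_rot: [-3.139, 0.001, 1.307]
force: [0.4, -1.1, -2.9]
grip_width: 0.0197
```

Call:
send_rows --pt "0 0 0 0 0 0 -1" --pt "0 0 0 0 0 0 -1" --pt "0 0 0 0 0 0 -1"

```text
time_s: 5.3
ee_pos: [0.5333, 0.1903, 0.2196]
eef_rot: [-3.14, 0.001, 1.304]
force: [0.1, -0.6, -1.4]
grip_width: 0.0194
```

Run:
```python
from st import *
show()
c=ctrl.camera("wrist"); cv2.imwrite("pics/w4.png",c["pixels"][:,:,::-1]); np.savez("pics/w4.npz",**c)
show()
P=cloud(c); z=P[...,2]
m=(np.hypot(P[...,0]-.533,P[...,1]-.192)<.06)&(abs(z-.111)<.004)
v,u=np.nonzero(m); Q=onplane(c,u,v,.111)[:,:2]
A=np.c_[2*Q,np.ones(len(Q))]; s=np.linalg.lstsq(A,(Q**2).sum(1),rcond=None)[0]; print(len(Q),s[:2],np.sqrt(s[2]+s[:2]@s[:2]),np.nanmedian(z[m]))
m=(np.hypot(P[...,0]-.533,P[...,1]-.192)<.13)&(abs(z-.03)<.004); v,u=np.nonzero(m)
print(cv2.minAreaRect(onplane(c,u,v,.03)[:,:2].astype(np.float32)*1000))
go([.533,.192,.174])
```

```text
t 5.3 p [0.5333 0.1903 0.2196] rot [-1.7993e+02  5.0000e-02  7.4700e+01] F [ 0.08 -0.55 -1.45] M [-0.002  0.002 -0.008] w 0.0194
t 5.35 p [0.5335 0.1902 0.2198] rot [-1.7996e+02  4.0000e-02  7.4670e+01] F [-0.22 -0.46 -2.95] M [-0.048 -0.126 -0.007] w 0.0196
1223 [0.53302483 0.19301082] 0.03805924392502291 0.11092413791083616
((530.1737670898438, 188.9595489501953), (130.63238525390625, 130.51629638671875), 10.858860969543457)
tool shift [ 0.0016 -0.0009  0.0458] turn z None
```

View pics/w4.png

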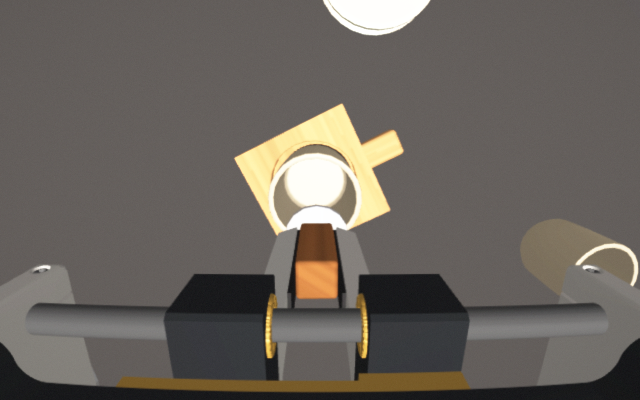

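The wrist view shows the cup rim centred near (316,197) and the tool hanging above it. Rim centre is about (0.533, 0.193). I lower the stone into the cup.

Call:
send_rows --pt "0 0 0 0.002 -0.001 0 -1" --pt "0 0 0 0.002 -0.001 0.015 -1" --pt "0 0 0 0.002 -0.001 0.03 -1" --pt "0 0 0 0.002 -0.001 0.042 -1" --pt "0 0 0 0.002 -0.001 0.046 -1" --pt "0 0 0 0.002 -0.001 0.046 -1" --pt "0 0 0 0.002 -0.001 0.046 -1"

```text
time_s: 6.05
ee_pos: [0.5332, 0.1935, 0.1751]
eef_rot: [3.141, -0.0, 1.304]
force: [0.1, -0.1, -1.7]
grip_width: 0.0197
```

```bash
cat >> st.py <<'E'
def avg(n=6):
    F=[];p=[];M=[];r=[]
    for i in range(n):
        if i: ctrl.camera("wrist")
        o=ctrl.get_obs(); F.append(o["force"]);p.append(o["ee_pos"]);M.append(o["moment"]);r.append(o["eef_rot"])
    F=np.array(F);p=np.array(p)
    print("t",round(o["time_s"],2),"F",F.mean(0).round(2),"sd",F.std(0).round(2),"p mm",(p.mean(0)*1000).round(2),"sd",(p.std(0)*1000).round(2),"M",np.mean(M,0).round(3))
    return F.mean(0),p.mean(0)
def cr(d): # world dxy -> cradle frame
    a=np.radians(10.9); return np.array([d[0]*np.cos(a)+d[1]*np.sin(a),-d[0]*np.sin(a)+d[1]*np.cos(a)])
E
python3 -c "
from st import *
show();avg(8)"
```

```text
t 6.05 p [0.5332 0.1935 0.1751] rot [ 1.7996e+02 -3.0000e-02  7.4740e+01] F [ 0.14 -0.14 -1.65] M [-0.042 -0.09  -0.042] w 0.0197
t 6.4 F [ 0.23  0.1  -2.43] sd [0.52 0.3  0.5 ] p mm [533.14 193.56 174.96] sd [0.09 0.02 0.17] M [-0.03  -0.073 -0.01 ]
```

Call:
send_rows --pt "0 0 0 -0.004 -0.009 0 -1" --pt "0 0 0 -0.0079 -0.0162 0 -1" --pt "0 0 0 -0.0106 -0.0216 0 -1" --pt "0 0 0 -0.0115 -0.0233 0 -1" --pt "0 0 0 -0.0117 -0.0238 0 -1" --pt "0 0 0 -0.0117 -0.0238 0 -1"

```text
time_s: 7.0
ee_pos: [0.507, 0.1885, 0.1746]
eef_rot: [3.141, -0.0, 1.305]
force: [-0.2, -0.2, -1.9]
grip_width: 0.0198
```

```bash
python3 -c "
from st import *
F,p=avg(3); print(cr(p*1000-[533.14,193.56,0]),cr(F-[.23,.1,0]))"
```

```text
t 7.1 F [-0.05 -0.21 -2.4 ] sd [0.21 0.03 0.62] p mm [507.02 188.52 174.5 ] sd [0.03 0.01 0.06] M [-0.044 -0.062  0.008]
[-2.65968157e+01 -9.52963412e-03] [-0.33684522 -0.24750471]
```

Call:
send_rows --pt "0 0 0 -0.0002 -0.0005 0 -1" --pt "0 0 0 -0.0005 -0.001 0 -1" --pt "0 0 0 -0.0005 -0.001 0 -1"

```text
time_s: 7.4
ee_pos: [0.5059, 0.1883, 0.1744]
eef_rot: [3.141, -0.0, 1.305]
force: [0.9, -0.2, -2.6]
grip_width: 0.0198
```

```bash
python3 -c "
from st import *
F,p=avg(4); print(cr(p*1000-[533.14,193.56,0]),cr(F-[.23,.1,0]))"
```

```text
t 7.55 F [ 0.85 -0.19 -2.78] sd [0.32 0.5  0.52] p mm [505.85 188.28 174.44] sd [0.01 0.01 0.  ] M [ 0.005 -0.19   0.018]
[-2.77920435e+01 -2.17803870e-02] [ 0.55569378 -0.40088827]
```

Call:
send_rows --pt "0 0 0 -0.0002 -0.0004 0 -1" --pt "0 0 0 -0.0004 -0.0008 0 -1" --pt "0 0 0 -0.0004 -0.0008 0 -1"

```text
time_s: 7.85
ee_pos: [0.5051, 0.1881, 0.1745]
eef_rot: [3.141, -0.0, 1.305]
force: [1.5, 0.1, -2.0]
grip_width: 0.0195
```

```bash
python3 -c "
from st import *
F,p=avg(6); print(cr(p*1000-[533.14,193.56,0]),cr(F-[.23,.1,0]))"
```

```text
t 8.1 F [ 2.11  0.56 -2.8 ] sd [0.54 0.4  0.57] p mm [505.05 188.12 174.52] sd [0.02 0.01 0.02] M [ 0.078 -0.598  0.001]
[-28.61551627  -0.03239161] [1.92874171 0.09985314]
```

Call:
send_rows --pt "0 0 0 0.008 0.006 0 -1" --pt "0 0 0 0.018 0.01 0 -1" --pt "0 0 0 0.028 0.012 0 -1" --pt "0 0 0 0.0345 0.0138 0 -1" --pt "0 0 0 0.036 0.014 0 -1" --pt "0 0 0 0.0364 0.014 0 -1" --pt "0 0 0 0.0364 0.014 0 -1"

```text
time_s: 8.8
ee_pos: [0.5279, 0.2194, 0.1744]
eef_rot: [-3.141, 0.0, 1.305]
force: [0.4, -0.6, -2.9]
grip_width: 0.0194
```

```bash
python3 -c "
from st import *
F,p=avg(4); print(cr(p*1000-[533.14,193.56,0]),cr(F-[.23,.1,0]))"
```

```text
t 8.95 F [ 0.37 -0.48 -2.79] sd [0.32 0.35 0.16] p mm [527.92 219.38 174.46] sd [0.02 0.03 0.07] M [-0.151 -0.06  -0.014]
[-0.24189887 26.34424339] [ 0.02755373 -0.6002442 ]
```

Call:
send_rows --pt "0 0 0 0.0005 -0.0002 0 -1" --pt "0 0 0 0.0009 -0.0004 0 -1" --pt "0 0 0 0.0009 -0.0004 0 -1"

```text
time_s: 9.25
ee_pos: [0.5279, 0.2204, 0.1745]
eef_rot: [3.141, 0.0, 1.305]
force: [0.2, -2.2, -2.5]
grip_width: 0.0196
```

```bash
python3 -c "
from st import *
F,p=avg(6); print(cr(p*1000-[533.14,193.56,0]),cr(F-[.23,.1,0]))"
```

```text
t 9.5 F [ 0.23 -2.4  -1.65] sd [0.45 0.32 0.56] p mm [527.9  220.38 174.51] sd [0.01 0.03 0.01] M [-0.643 -0.096  0.021]
[-0.0759817  27.32500621] [-0.4712381  -2.45290624]
```

Call:
send_rows --pt "0 0 0 -0.007 0.0034 0 -1" --pt "0 0 0 -0.017 0.0083 0 -1" --pt "0 0 0 -0.027 0.0133 0 -1" --pt "0 0 0 -0.037 0.0182 0 -1" --pt "0 0 0 -0.0455 0.0223 0 -1" --pt "0 0 0 -0.0482 0.0237 0 -1" --pt "0 0 0 -0.0489 0.024 0 -1" --pt "0 0 0 -0.0489 0.024 0 -1"

```text
time_s: 10.3
ee_pos: [0.5381, 0.1671, 0.1745]
eef_rot: [-3.142, -0.0, 1.305]
force: [0.3, -0.0, -3.4]
grip_width: 0.0197
```

```bash
python3 -c "
from st import *
F,p=avg(4); print(cr(p*1000-[533.14,193.56,0]),cr(F-[.23,.1,0]))"
```

```text
t 10.45 F [ 0.36  0.04 -2.56] sd [0.17 0.34 0.7 ] p mm [538.1  167.24 174.44] sd [0.02 0.09 0.01] M [-0.02  -0.042  0.005]
[ -0.10294429 -26.78611788] [ 0.11772411 -0.08319951]
```

Call:
send_rows --pt "0 0 0 -0.0006 0.0003 0 -1" --pt "0 0 0 -0.0012 0.0006 0 -1" --pt "0 0 0 -0.0016 0.0008 0 -1" --pt "0 0 0 -0.0016 0.0008 0 -1"

```text
time_s: 10.85
ee_pos: [0.5385, 0.1655, 0.1745]
eef_rot: [-3.141, -0.001, 1.305]
force: [-0.5, 3.3, -1.8]
grip_width: 0.0196
```

```bash
python3 -c "
from st import *
F,p=avg(6); print(cr(p*1000-[533.14,193.56,0]),cr(F-[.23,.1,0]))"
```

```text
t 11.1 F [-0.69  3.1  -1.49] sd [0.31 0.65 0.36] p mm [538.48 165.45 174.5 ] sd [0.01 0.03 0.02] M [ 0.778  0.126 -0.019]
[ -0.06922625 -28.60924791] [-0.33386613  3.11547085]
```

Call:
send_rows --pt "0 0 0 0.008 0 0 -1" --pt "0 0 0 0.017 0.001 0 -1" --pt "0 0 0 0.026 0.004 0 -1" --pt "0 0 0 0.033 0.008 0 -1" --pt "0 0 0 0.0358 0.0098 0 -1" --pt "0 0 0 0.0363 0.0101 0 -1" --pt "0 0 0 0.0363 0.0101 0 -1"

```text
time_s: 11.8
ee_pos: [0.5578, 0.1975, 0.1743]
eef_rot: [-3.141, 0.0, 1.305]
force: [0.4, 0.1, -2.1]
grip_width: 0.02
```

```bash
python3 -c "
from st import *
F,p=avg(4); print(cr(p*1000-[533.14,193.56,0]),cr(F-[.23,.1,0]))"
```

```text
t 11.95 F [ 0.05  0.14 -2.15] sd [0.53 0.07 0.37] p mm [557.75 197.44 174.4 ] sd [0.04 0.05 0.07] M [-0.014 -0.055 -0.044]
[24.90115979 -0.84025497] [-0.17430562  0.06921676]
```

Call:
send_rows --pt "0 0 0 0.0005 0.0004 0 -1" --pt "0 0 0 0.0007 0.0009 0 -1" --pt "0 0 0 0.001 0.0013 0 -1" --pt "0 0 0 0.001 0.0013 0 -1"

```text
time_s: 12.35
ee_pos: [0.5592, 0.1982, 0.1745]
eef_rot: [-3.141, 0.0, 1.305]
force: [-1.3, -0.5, -1.8]
grip_width: 0.0201
```

```bash
python3 -c "
from st import *
F,p=avg(6); print(cr(p*1000-[533.14,193.56,0]),cr(F-[.23,.1,0]))"
```

```text
t 12.6 F [-1.71 -0.79 -1.48] sd [0.44 0.29 0.32] p mm [559.24 198.21 174.46] sd [0.02 0.02 0.01] M [-0.205  0.368 -0.001]
[26.5078577  -0.37069025] [-2.07796572 -0.50770838]
```

Probes on all four sides agree: rim centre at about (532.2, 192.9), contact at 26.6 mm from it, about 2 N/mm overall. That puts 5 N at roughly 29.0 mm. I press in at the tab side.

```bash
cat > plan.py <<'E'
import numpy as np,sys,json
# cradle frame mm rel centre -> tool axes
a=np.radians(74.75-10.9)
T=np.array([[np.cos(a),np.sin(a)],[np.sin(a),-np.cos(a)]])
def plan(base,th0,step,n,r0,r1=None):
    """base: commanded xy rel rim centre in tool axes (mm)"""
    r1=r1 or r0; rows=[]
    for i in range(1,n+1):
        th=np.radians(th0+step*i); r=r0+(r1-r0)*i/n
        rows.append(np.round(T@(r*np.array([np.cos(th),np.sin(th)]))-base,1))
    print(json.dumps([[0,0,0,round(float(x)/1000,4),round(float(y)/1000,4),0,-1] for x,y in rows]))
    return base+rows[-1]
E
python3 - <<'E'
from plan import *
b=T@np.array([27.56,.13]); b=plan(b,0,0,3,27.9,29.0); print(b)
for k in range(10):
    print(k); b=plan(b,40*k,5,8,29.0)
E
```

```text
[[0, 0, 0, 0.0002, 0.0007, 0, -1], [0, 0, 0, 0.0004, 0.001, 0, -1], [0, 0, 0, 0.0005, 0.0013, 0, -1]]
[12.76301067 25.9817558 ]
0
[[0, 0, 0, 0.0022, -0.0012, 0, -1], [0, 0, 0, 0.0043, -0.0026, 0, -1], [0, 0, 0, 0.0063, -0.0041, 0, -1], [0, 0, 0, 0.0082, -0.0059, 0, -1], [0, 0, 0, 0.0098, -0.0078, 0, -1], [0, 0, 0, 0.0113, -0.0098, 0, -1], [0, 0, 0, 0.0126, -0.012, 0, -1], [0, 0, 0, 0.0138, -0.0143, 0, -1]]
1
[[0, 0, 0, 0.0009, -0.0023, 0, -1], [0, 0, 0, 0.0016, -0.0047, 0, -1], [0, 0, 0, 0.0021, -0.0072, 0, -1], [0, 0, 0, 0.0024, -0.0097, 0, -1], [0, 0, 0, 0.0024, -0.0123, 0, -1], [0, 0, 0, 0.0023, -0.0148, 0, -1], [0, 0, 0, 0.0019, -0.0173, 0, -1], [0, 0, 0, 0.0013, -0.0197, 0, -1]]
2
[[0, 0, 0, -0.0008, -0.0024, 0, -1], [0, 0, 0, -0.0018, -0.0048, 0, -1], [0, 0, 0, -0.003, -0.007, 0, -1], [0, 0, 0, -0.0044, -0.0091, 0, -1], [0, 0, 0, -0.006, -0.0111, 0, -1], [0, 0, 0, -0.0078, -0.0129, 0, -1], [0, 0, 0, -0.0097, -0.0146, 0, -1], [0, 0, 0, -0.0117, -0.0161, 0, -1]]
3
[[0, 0, 0, -0.0022, -0.0013, 0, -1], [0, 0, 0, -0.0044, -0.0024, 0, -1], [0, 0, 0, -0.0068, -0.0033, 0, -1], [0, 0, 0
[... 1131 characters left out ...]
 0, -1], [0, 0, 0, 0.0094, 0.0083, 0, -1], [0, 0, 0, 0.0117, 0.0094, 0, -1], [0, 0, 0, 0.0141, 0.0104, 0, -1], [0, 0, 0, 0.0165, 0.0111, 0, -1]]
8
[[0, 0, 0, 0.0025, 0.0005, 0, -1], [0, 0, 0, 0.005, 0.0008, 0, -1], [0, 0, 0, 0.0075, 0.0008, 0, -1], [0, 0, 0, 0.01, 0.0007, 0, -1], [0, 0, 0, 0.0125, 0.0003, 0, -1], [0, 0, 0, 0.015, -0.0003, 0, -1], [0, 0, 0, 0.0174, -0.0011, 0, -1], [0, 0, 0, 0.0197, -0.0022, 0, -1]]
9
[[0, 0, 0, 0.0022, -0.0012, 0, -1], [0, 0, 0, 0.0043, -0.0026, 0, -1], [0, 0, 0, 0.0063, -0.0041, 0, -1], [0, 0, 0, 0.0082, -0.0059, 0, -1], [0, 0, 0, 0.0098, -0.0078, 0, -1], [0, 0, 0, 0.0113, -0.0098, 0, -1], [0, 0, 0, 0.0126, -0.012, 0, -1], [0, 0, 0, 0.0138, -0.0143, 0, -1]]
```

Call:
send_rows --pt "0 0 0 0.0002 0.0007 0 -1" --pt "0 0 0 0.0004 0.001 0 -1" --pt "0 0 0 0.0005 0.0013 0 -1" --pt "0 0 0 0.0005 0.0013 0 -1"

```text
time_s: 13.0
ee_pos: [0.5605, 0.1984, 0.1744]
eef_rot: [-3.141, 0.0, 1.305]
force: [-5.4, -1.0, 1.0]
grip_width: 0.0197
```

```bash
cat >> st.py <<'E'
def rub(n=2):
    F,p=avg(n); q=cr(p*1000-[532.2,192.87,0]); th=np.degrees(np.arctan2(q[1],q[0])); f=cr(F-[.2,.1,0]); t=np.radians(th); u=np.array([np.cos(t),np.sin(t)])
    w=np.array([-u[1],u[0]]); M=[];
    o=ctrl.get_obs()["moment"]; fm=cr(np.array([-(o[1]+.06),(o[0]+.03)])/.25)
    fm[:]=cr(np.array([(-(o[1]+.06))/.25,(o[0]+.03)/.25]))
    print("ang",th.round(1),"r",np.hypot(*q).round(2),"press",(-f@u).round(2),"tang",(f@w).round(2),"| by moment press",(-fm@u).round(2),"tang",(fm@w).round(2))
E
python3 -c "
from st import *
rub(6)"
```

```text
t 13.25 F [-5.23 -0.88  0.75] sd [0.58 0.3  0.46] p mm [560.53 198.39 174.45] sd [0.01 0.01 0.01] M [-0.299  1.136 -0.015]
ang 0.1 r 28.86 press 5.52 tang 0.08 | by moment press 4.93 tang -0.21
```

Call:
send_rows --pt "0 0 0 0.0022 -0.0013 0 -1" --pt "0 0 0 0.0042 -0.0027 0 -1" --pt "0 0 0 0.0062 -0.0042 0 -1" --pt "0 0 0 0.0081 -0.006 0 -1" --pt "0 0 0 0.0097 -0.0078 0 -1" --pt "0 0 0 0.0112 -0.0098 0 -1" --pt "0 0 0 0.0125 -0.012 0 -1" --pt "0 0 0 0.0137 -0.0143 0 -1"

```text
time_s: 14.05
ee_pos: [0.5505, 0.2153, 0.1745]
eef_rot: [3.141, 0.0, 1.305]
force: [-2.1, -4.5, -0.9]
grip_width: 0.02
```

```bash
python3 -c "
from st import *
rub(4)"
```

```text
t 14.2 F [-2.75 -3.64 -1.5 ] sd [0.47 0.49 0.36] p mm [550.35 215.52 174.47] sd [0.1  0.12 0.01] M [-0.868  0.508 -0.008]
ang 40.4 r 29.03 press 4.76 tang -0.04 | by moment press 3.94 tang 0.27
```

Call:
send_rows --pt "0 0 0 0.0009 -0.0023 0 -1" --pt "0 0 0 0.0016 -0.0047 0 -1" --pt "0 0 0 0.0021 -0.0072 0 -1" --pt "0 0 0 0.0024 -0.0097 0 -1" --pt "0 0 0 0.0025 -0.0123 0 -1" --pt "0 0 0 0.0024 -0.0148 0 -1" --pt "0 0 0 0.002 -0.0173 0 -1" --pt "0 0 0 0.0014 -0.0197 0 -1"

```text
time_s: 15.0
ee_pos: [0.532, 0.222, 0.1746]
eef_rot: [3.141, -0.001, 1.305]
force: [2.5, -4.5, -2.1]
grip_width: 0.0198
```

```bash
python3 -c "
from st import *
rub(4)"
```

```text
t 15.15 F [ 2.15 -4.28 -1.56] sd [0.26 0.35 0.66] p mm [531.9  221.98 174.66] sd [0.09 0.03 0.01] M [-1.017 -0.587 -0.022]
ang 79.7 r 29.11 press 4.4 tang -1.9 | by moment press 3.91 tang -1.72
```

Call:
send_rows --pt "0 0 0 -0.0007 -0.0025 0 -1" --pt "0 0 0 -0.0017 -0.0049 0 -1" --pt "0 0 0 -0.0029 -0.0071 0 -1" --pt "0 0 0 -0.0043 -0.0092 0 -1" --pt "0 0 0 -0.0059 -0.0112 0 -1" --pt "0 0 0 -0.0077 -0.013 0 -1" --pt "0 0 0 -0.0096 -0.0147 0 -1" --pt "0 0 0 -0.0116 -0.0163 0 -1"

```text
time_s: 15.95
ee_pos: [0.5135, 0.2151, 0.1748]
eef_rot: [3.14, -0.001, 1.305]
force: [5.6, -2.7, -1.6]
grip_width: 0.0198
```

```bash
python3 -c "
from st import *
rub(4)"
```

```text
t 16.1 F [ 4.61 -3.06 -1.52] sd [0.75 0.49 0.57] p mm [513.37 214.98 174.79] sd [0.08 0.08 0.01] M [-0.779 -1.232 -0.002]
ang 119.5 r 29.04 press 5.26 tang -1.31 | by moment press 5.36 tang -1.15
```

Call:
send_rows --pt "0 0 0 -0.0022 -0.0013 0 -1" --pt "0 0 0 -0.0044 -0.0024 0 -1" --pt "0 0 0 -0.0068 -0.0032 0 -1" --pt "0 0 0 -0.0092 -0.0039 0 -1" --pt "0 0 0 -0.0117 -0.0044 0 -1" --pt "0 0 0 -0.0143 -0.0046 0 -1" --pt "0 0 0 -0.0168 -0.0047 0 -1" --pt "0 0 0 -0.0194 -0.0045 0 -1"

```text
time_s: 16.9
ee_pos: [0.5038, 0.1977, 0.1747]
eef_rot: [3.141, -0.001, 1.305]
force: [4.8, 0.6, -1.7]
grip_width: 0.0195
```

```bash
python3 -c "
from st import *
rub(4)"
```

```text
t 17.05 F [ 4.74 -0.62 -1.23] sd [0.15 0.73 0.26] p mm [503.74 197.47 174.65] sd [0.04 0.13 0.04] M [-0.08  -1.119  0.009]
ang 159.9 r 28.83 press 4.6 tang -0.01 | by moment press 4.41 tang -0.16
```

Call:
send_rows --pt "0 0 0 -0.0025 0.0003 0 -1" --pt "0 0 0 -0.0049 0.0009 0 -1" --pt "0 0 0 -0.0073 0.0017 0 -1" --pt "0 0 0 -0.0097 0.0027 0 -1" --pt "0 0 0 -0.012 0.0039 0 -1" --pt "0 0 0 -0.0141 0.0053 0 -1" --pt "0 0 0 -0.016 0.0069 0 -1" --pt "0 0 0 -0.0179 0.0086 0 -1"

```text
time_s: 17.85
ee_pos: [0.507, 0.1781, 0.1744]
eef_rot: [-3.141, -0.001, 1.305]
force: [2.3, 5.0, -1.7]
grip_width: 0.0195
```

```bash
python3 -c "
from st import *
rub(4)"
```

```text
t 18.0 F [ 2.88  4.34 -1.56] sd [0.34 0.65 0.28] p mm [507.15 178.03 174.39] sd [0.07 0.09 0.02] M [ 1.096 -0.692  0.016]
ang -160.3 r 29.12 press 4.47 tang -2.28 | by moment press 4.59 tang -2.13
```

Call:
send_rows --pt "0 0 0 -0.0016 0.0019 0 -1" --pt "0 0 0 -0.0031 0.004 0 -1" --pt "0 0 0 -0.0045 0.0061 0 -1" --pt "0 0 0 -0.0056 0.0084 0 -1" --pt "0 0 0 -0.0065 0.0107 0 -1" --pt "0 0 0 -0.0072 0.0132 0 -1" --pt "0 0 0 -0.0077 0.0157 0 -1" --pt "0 0 0 -0.008 0.0182 0 -1"

```text
time_s: 18.8
ee_pos: [0.5223, 0.1657, 0.1742]
eef_rot: [-3.14, -0.0, 1.305]
force: [-1.7, 6.9, -0.5]
grip_width: 0.02
```

```bash
python3 -c "
from st import *
rub(4)"
```

```text
t 18.95 F [-0.08  6.04 -0.89] sd [0.99 0.65 0.25] p mm [522.48 165.66 174.22] sd [0.1  0.04 0.01] M [ 1.394 -0.092 -0.018]
ang -120.6 r 28.89 press 5.5 tang -2.26 | by moment press 5.49 tang -1.24
```

Call:
send_rows --pt "0 0 0 0.0001 0.0024 0 -1" --pt "0 0 0 0.0003 0.0049 0 -1" --pt "0 0 0 0.0007 0.0074 0 -1" --pt "0 0 0 0.0013 0.0099 0 -1" --pt "0 0 0 0.0021 0.0123 0 -1" --pt "0 0 0 0.0031 0.0146 0 -1" --pt "0 0 0 0.0043 0.0168 0 -1" --pt "0 0 0 0.0057 0.0188 0 -1"

```text
time_s: 19.75
ee_pos: [0.5421, 0.166, 0.1742]
eef_rot: [-3.14, 0.0, 1.305]
force: [-2.0, 3.5, -1.7]
grip_width: 0.0198
```

```bash
python3 -c "
from st import *
rub(4)"
```

```text
t 19.9 F [-1.84  3.76 -2.09] sd [0.2  0.48 0.73] p mm [542.33 166.02 174.22] sd [0.12 0.03 0.03] M [ 0.876  0.381 -0.008]
ang -80.2 r 28.7 press 4.15 tang -0.62 | by moment press 4.1 tang -0.03
```

Call:
send_rows --pt "0 0 0 0.0015 0.0021 0 -1" --pt "0 0 0 0.0032 0.004 0 -1" --pt "0 0 0 0.0051 0.0057 0 -1" --pt "0 0 0 0.0072 0.0072 0 -1" --pt "0 0 0 0.0093 0.0085 0 -1" --pt "0 0 0 0.0116 0.0096 0 -1" --pt "0 0 0 0.014 0.0106 0 -1" --pt "0 0 0 0.0164 0.0113 0 -1"

```text
time_s: 20.7
ee_pos: [0.5575, 0.1787, 0.1743]
eef_rot: [-3.141, 0.001, 1.305]
force: [-5.8, -1.2, -1.5]
grip_width: 0.0198
```

```bash
python3 -c "
from st import *
rub(4)"
```

```text
t 20.85 F [-4.83 -0.19 -1.64] sd [0.77 0.6  0.39] p mm [557.54 178.8  174.29] sd [0.04 0.08 0.01] M [-0.024  1.074 -0.007]
ang -40.0 r 28.98 press 4.25 tang -2.7 | by moment press 3.96 tang -1.66
```

Call:
send_rows --pt "0 0 0 0.0025 0.0006 0 -1" --pt "0 0 0 0.005 0.0009 0 -1" --pt "0 0 0 0.0075 0.0009 0 -1" --pt "0 0 0 0.01 0.0008 0 -1" --pt "0 0 0 0.0125 0.0004 0 -1" --pt "0 0 0 0.015 -0.0002 0 -1" --pt "0 0 0 0.0174 -0.001 0 -1" --pt "0 0 0 0.0197 -0.0021 0 -1"

```text
time_s: 21.65
ee_pos: [0.5607, 0.1982, 0.1744]
eef_rot: [-3.142, 0.001, 1.304]
force: [-4.3, -3.1, -1.5]
grip_width: 0.0198
```

```bash
python3 -c "
from st import *
rub(4)"
```

```text
t 21.8 F [-4.62 -2.37 -1.51] sd [0.69 0.73 0.06] p mm [560.61 198.34 174.41] sd [0.04 0.12 0.01] M [-0.627  1.068  0.014]
ang 0.0 r 28.94 press 5.2 tang -1.52 | by moment press 4.97 tang -1.15
```

Call:
send_rows --pt "0 0 0 0.0021 -0.0013 0 -1" --pt "0 0 0 0.0042 -0.0027 0 -1" --pt "0 0 0 0.0062 -0.0042 0 -1" --pt "0 0 0 0.0081 -0.006 0 -1" --pt "0 0 0 0.0097 -0.0078 0 -1"

```text
time_s: 22.3
ee_pos: [0.5558, 0.2097, 0.1746]
eef_rot: [3.141, 0.0, 1.305]
force: [-1.5, -4.8, -1.2]
grip_width: 0.0198
```

```bash
python3 -c "
from st import *
rub(3); go([.5322,.1929,.1744])"
```

```text
t 22.4 F [-2.47 -4.13 -1.34] sd [0.72 0.46 0.2 ] p mm [555.69 209.85 174.54] sd [0.1  0.11 0.02] M [-1.098  0.544 -0.023]
ang 25.0 r 28.98 press 4.64 tang -1.86 | by moment press 4.5 tang -1.57
tool shift [-0.0225 -0.0181  0.0001] turn z None
```

The full circle plus 25° is done. I back off to the cup's centre and lift.

Call:
send_rows --pt "0 0 0 -0.006 -0.005 0 -1" --pt "0 0 0 -0.015 -0.012 0 -1" --pt "0 0 0 -0.0225 -0.018 0 -1" --pt "0 0 0 -0.0225 -0.018 -0.008 -1" --pt "0 0 0 -0.0225 -0.018 -0.025 -1" --pt "0 0 0 -0.0225 -0.018 -0.042 -1" --pt "0 0 0 -0.0225 -0.018 -0.05 -1" --pt "0 0 0 -0.0225 -0.018 -0.05 -1"

```text
time_s: 23.2
ee_pos: [0.533, 0.1931, 0.2258]
eef_rot: [3.139, -0.001, 1.305]
force: [-0.3, -0.1, -1.8]
grip_width: 0.0198
```

Run:
```python
from st import *
avg(4); go([.574,-.1577,.222])
c=ctrl.camera("side"); cv2.imwrite("pics/s5.png",cv2.resize(c["pixels"][120:320,260:520,::-1],None,fx=3,fy=3))
```

```text
t 23.35 F [ 0.12 -0.47 -2.1 ] sd [0.31 0.28 0.27] p mm [532.53 192.92 224.51] sd [0.28 0.1  0.81] M [-0.033 -0.061  0.012]
tool shift [-0.3272  0.1325  0.0017] turn z None
```

View pics/s5.png

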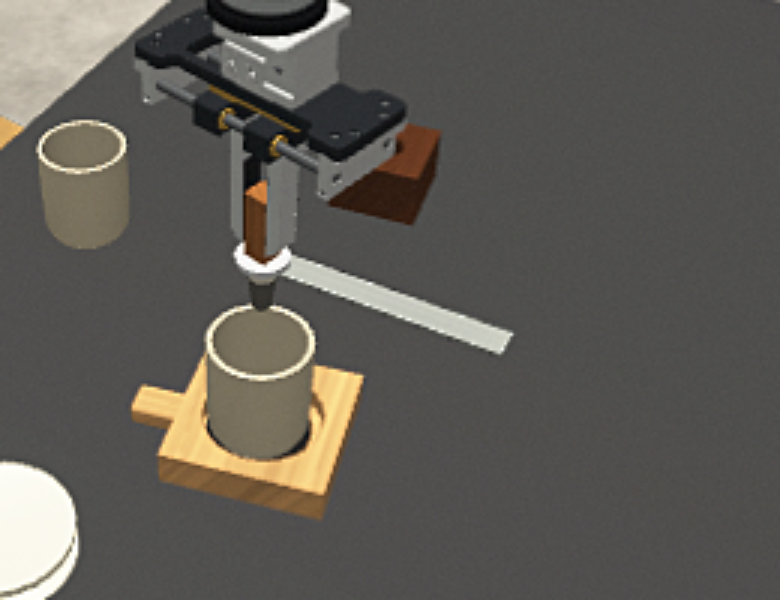

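The tool hangs straight at about (262,250) in the crop, clear of the rim, and the cup is in place. I take it back to the stand.

Call:
send_rows --pt "0 0 0 -0.03 0.012 0 -1" --pt "0 0 0 -0.075 0.03 0 -1" --pt "0 0 0 -0.12 0.049 0 -1" --pt "0 0 0 -0.165 0.067 0 -1" --pt "0 0 0 -0.21 0.085 0 -1" --pt "0 0 0 -0.255 0.103 0 -1" --pt "0 0 0 -0.3 0.121 0 -1" --pt "0 0 0 -0.327 0.1325 0 -1"

```text
time_s: 24.2
ee_pos: [0.5739, -0.1607, 0.2236]
eef_rot: [-3.141, 0.0, 1.303]
force: [0.1, 1.0, -1.9]
grip_width: 0.0199
```

Call:
send_rows --pt "0 0 0 0 0 0.01 -1" --pt "0 0 0 0 0 0.03 -1" --pt "0 0 0 0 0 0.04 -1" --pt "0 0 0 0 0 0.04 -1" --pt "0 0 0 0 0 0.04 -1"

```text
time_s: 24.7
ee_pos: [0.5744, -0.157, 0.1848]
eef_rot: [3.141, -0.0, 1.305]
force: [-0.3, 0.1, -2.6]
grip_width: 0.0199
```

Run:
```python
from st import *
avg(4); show(); go([.574,-.1577,.0904],74.75)
for n in ("scene","side"):
    c=ctrl.camera(n); u,v=proj(c,np.array([.574,-.158,.06])).astype(int); cv2.imwrite(f"pics/{n}6.png",cv2.resize(c["pixels"][v-50:v+50,u-65:u+65,::-1],None,fx=5,fy=5))
```

```text
t 24.85 F [ 0.08 -0.42 -2.42] sd [0.35 0.34 0.44] p mm [ 574.56 -157.21  185.17] sd [0.07 0.11 0.22] M [-0.028 -0.038 -0.021]
t 24.85 p [ 0.5746 -0.1573  0.1853] rot [179.92   0.    74.77] F [ 0.06 -0.7  -2.14] M [-0.009  0.003 -0.032] w 0.0197
tool shift [-0.0005 -0.0006  0.0949] turn z 0.020789791652035206
```

View pics/side6.png

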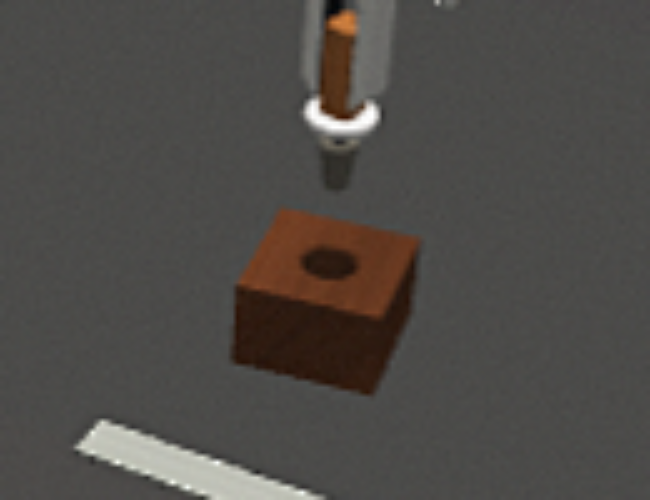

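The side crop shows the stone at (338,165) above the hole at (328,262), aligned apart from perspective. I lower it.

Call:
send_rows --pt "0 0 0 -0.0005 -0.0005 0.015 -1" --pt "0 0 0 -0.0005 -0.0005 0.035 -1" --pt "0 0 0 -0.0005 -0.0005 0.055 -1" --pt "0 0 0 -0.0005 -0.0005 0.075 -1" --pt "0 0 0 -0.0005 -0.0005 0.087 -1" --pt "0 0 0 -0.0005 -0.0005 0.093 -1" --pt "0 0 0 -0.0005 -0.0005 0.093 -1" --pt "0 0 0 -0.0005 -0.0005 0.093 -1"

```text
time_s: 25.75
ee_pos: [0.574, -0.158, 0.0923]
eef_rot: [3.14, 0.0, 1.305]
force: [0.4, 0.1, -1.9]
grip_width: 0.0195
```

```bash
python3 -c "
from st import *
avg(4);go([.574,-.1577,.0904],74.75)"
```

```text
t 25.9 F [ 0.34  0.   -2.33] sd [0.09 0.43 0.29] p mm [ 573.98 -157.97   92.26] sd [0.04 0.01 0.07] M [-0.033 -0.074 -0.008]
tool shift [0.0003 0.     0.0017] turn z -0.002134163052218696
```

Call:
send_rows --pt "0 0 0 0.0003 0 0.0006 -1" --pt "0 0 0 0.0003 0 0.0012 -1" --pt "0 0 0 0.0003 0 0.0018 -1" --pt "0 0 0 0.0003 0 0.0018 -1"

```text
time_s: 26.3
ee_pos: [0.5738, -0.1576, 0.0904]
eef_rot: [3.141, 0.0, 1.305]
force: [-3.6, 0.6, 5.4]
grip_width: 0.0195
```

```bash
python3 -c "
from st import *
avg(4);go([.574,-.1577,.0904],74.75)"
```

```text
t 26.45 F [-3.39  1.03  5.91] sd [0.15 0.46 0.36] p mm [ 573.82 -157.57   90.41] sd [0.01 0.01 0.01] M [0.227 0.655 0.008]
tool shift [-0.0001  0.0002  0.    ] turn z 0.0014286228032176496
```

Seated, with about 8 N down. I open the jaws gently.

Call:
send_rows --pt "0 0 0 0 0 -0.0004 -0.5" --pt "0 0 0 0 0 -0.0004 -0.3" --pt "0 0 0 0 0 -0.0004 -0.3" --pt "0 0 0 0 0 -0.0004 -0.1" --pt "0 0 0 0 0 -0.0004 0" --pt "0 0 0 0 0 -0.0004 0.3" --pt "0 0 0 0 0 -0.0004 0.3"

```text
time_s: 27.15
ee_pos: [0.5737, -0.1576, 0.09]
eef_rot: [-3.142, -0.0, 1.305]
force: [-0.8, 0.3, 0.1]
grip_width: 0.0589
```

Run:
```python
from st import *
avg(3);show()
c=ctrl.camera("wrist"); cv2.imwrite("pics/w7.png",c["pixels"][:,:,::-1])
```

```text
t 27.25 F [-0.11  0.16 -0.  ] sd [0.68 0.1  0.45] p mm [ 573.72 -157.58   90.03] sd [0.01 0.   0.01] M [-0.06  -0.081  0.023]
t 27.25 p [ 0.5737 -0.1576  0.09  ] rot [-180.     -0.     74.75] F [-0.34  0.12 -0.62] M [-0.042 -0.11   0.04 ] w 0.0611
```

View pics/w7.png

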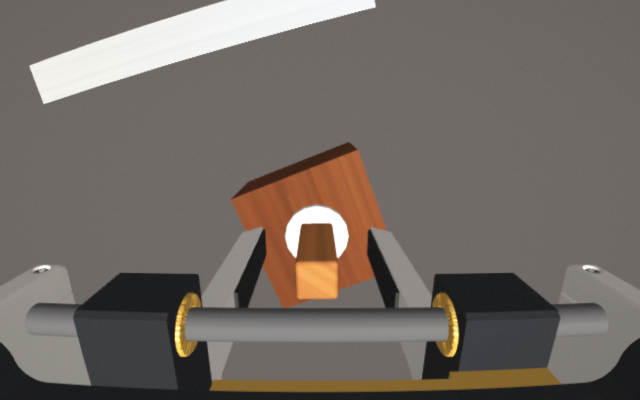

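Released. The handle stands upright at about (317,278), central between the jaws. I go straight up with the jaws open.

Call:
send_rows --pt "0 0 0 0 0 -0.002 0.6" --pt "0 0 0 0 0 -0.015 0.6" --pt "0 0 0 0 0 -0.045 0.6" --pt "0 0 0 0 0 -0.08 0.8" --pt "0 0 0 0 0 -0.12 1" --pt "0 0 0 0 0 -0.15 1" --pt "0 0 0 0 0 -0.16 1" --pt "0 0 0 0 0 -0.16 1"

```text
time_s: 28.1
ee_pos: [0.574, -0.1576, 0.2515]
eef_rot: [3.139, 0.0, 1.305]
force: [0.4, 0.3, -0.3]
grip_width: 0.0941
```

Call:
send_rows --pt "0 0 0 -0.02 0 0 1" --pt "0 0 0 -0.06 0 0 1" --pt "0 0 0 -0.1 0 0 1" --pt "0 0 0 -0.13 0 0 1" --pt "0 0 0 -0.14 0 0 1" --pt "0 0 0 -0.14 0 0 1" --pt "0 0 0 -0.14 0 0 1"

```text
time_s: 28.8
ee_pos: [0.5371, -0.2916, 0.2492]
eef_rot: [-3.14, -0.001, 1.305]
force: [0.4, 0.2, 0.2]
grip_width: 0.0939
```

Run:
```python
from st import *
show()
for n in ("scene","side"):
    c=ctrl.camera(n); cv2.imwrite(f"pics/{n}8.png",c["pixels"][:,:,::-1]); P=cloud(c); z=P[...,2]; hsv=cv2.cvtColor(c["pixels"],cv2.COLOR_RGB2HSV)
    near=np.hypot(P[...,0]-.575,P[...,1]+.158)<.05
    col=near&(hsv[...,1]<60)&(hsv[...,2]>150); print(n,"collar z",np.nanmedian(z[col]),col.sum(),"z pct",np.nanpercentile(z[col],[10,90]))
    m=near&(abs(z-.119)<.005)&(hsv[...,1]>90); v,u=np.nonzero(m); print("handle top",cv2.minAreaRect(onplane(c,u,v,.119)[:,:2].astype(np.float32)*1000),np.nanmax(z[near]))
a=cv2.imread("pics/scene8.png");b=cv2.imread("pics/side8.png")
r=lambda i,x,y:cv2.resize(i[y:y+150,x:x+200],(400,300),interpolation=cv2.INTER_CUBIC)
cv2.imwrite("pics/c8.png",np.vstack([np.hstack([r(a,230,90),r(a,130,210)]),np.hstack([r(b,240,170),r(b,310,100)])]))
```

```text
t 28.8 p [ 0.5371 -0.2916  0.2492] rot [-1.7993e+02 -3.0000e-02  7.4780e+01] F [0.41 0.23 0.22] M [-0.    -0.072 -0.036] w 0.0939
scene collar z 0.060915665589328545 203 z pct [0.05849347 0.06385078]
handle top ((575.6726684570312, -159.0904998779297), (20.006072998046875, 21.038333892822266), 76.7442855834961) 0.11992546950352614
side collar z 0.060969000957975694 50 z pct [0.05831035 0.06273985]
handle top ((572.1481323242188, -152.23927307128906), (24.00296401977539, 19.431325912475586), 75.38780212402344) 0.1202794797753935
```

View pics/c8.png

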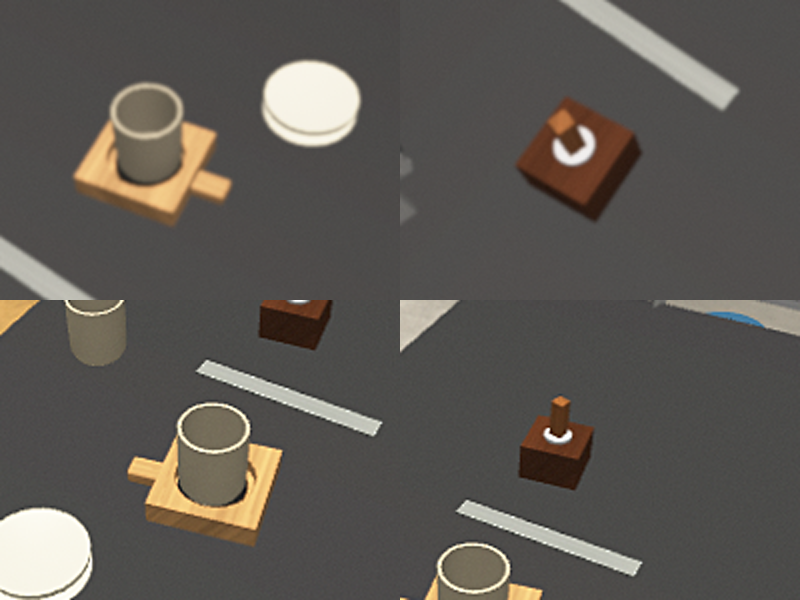

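The crops show the tool upright with its collar flat on the stand (collar top 61 mm, handle top about 119–120 mm). The cup, saucers, rule and finished cup look undisturbed. I hand in.

```bash
python3 -c "
from station import ctrl
print(ctrl.hand_in())"
```

```text
the job is handed in; nothing more can be done
None
```

The rim is rubbed, the tool is back in its stand and released, and I handed the job in at about 29 s on the robot's clock.

- **Finding the rim:** Before rubbing I felt for it with four light touches of 2–3 N, on the sides away from, left of, right of and facing the tab. They put the cup's axis at about (532.2, 192.9) mm.
- **Rubbing:** I began at the tab side and slid counter-clockwise through 360° plus 25°.
- **Pressure:** It read 4.2–5.5 N at the stop after each 40° or less, with up to about 2.7 N of sideways drag. The highest single reading at the end of a move was about 7 N. Force was only read between moves, so pressure in between rests on the commanded path, with the measured radius within 0.3 mm of 29 mm.
- **Putting back:** The tool seated with about 8 N downward and about 3.5 N sideways, which vanished when the jaws opened. The last views show it upright with the collar top at 61 mm, as it was at the start. The gripper is open and clear.
- **Disagreement between cameras:** The handle-top position differed by a few mm between the two cameras, as it also did at the start. I put that down to calibration and the few pixels on the target.
- **Other things:** The saucers, rule, finished cup and cradle looked unmoved in the pictures, judged by eye, not measured.

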